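Run the coffee grinder by its bayonet lid

ROBOT

A 7-joint arm with a two-finger parallel gripper is mounted at the origin on a cart in front of the work surface, level with it; the furniture and walls round the work are solid. World frame = base frame: x ahead of the robot, y to its left, z up, the work surface at z = 0. Lengths are in mm, angles in rad, forces in N, time in s.
With the tool pointing down it reaches from about 400 to 875 mm from the base axis. Payload 4.4 kg.
Tool frame: the origin (TCP) lies midway between the tips of the shut fingers; the grasp point (between the pads) lies ctrl.grip_depth behind it (ctrl.grip_depth is the distance from the TCP to the grasp point, in mm); z points along the fingers, y is the line along which they close (so a half turn about z gives the same grasp; the last joint's range is limited). The gripper opens to 85 mm and grips with 20 to 120 N. Pads are 22 mm wide; open, the fingers measure 114 mm over their backs; the gripper's body (76 mm by 85 mm) begins 54 mm behind the grasp point. The pads swing forward as they close: fully open they stand 13 mm farther back than shut.
Start: joints at [-1.225, 0.628, 0.038, 1.517, -0.027, 0.996, -0.02], TCP at [260.147, 595.686, 231.313] pointing down, gripper open.
Joint ranges: [-3.06, 3.06], [-0.37, 2.12], [-1.25, 1.32], [0.18, 2.47], [-1.1, 4.24], [0.23, 1.98], [-2.94, 2.94]. Speed limits (rad/s): [2.57, 2.57, 3.14, 3.14, 3.14, 3.14, 3.14].

INTERFACE

Orientations are given as [roll, pitch, yaw] about the fixed x, y, z axes, in that order (R = Rz(yaw) Ry(pitch) Rx(roll)).
In Python, from cell import ctrl gives the robot as it stands.
- The arm moves only by the tool carry_out, never from a script. Its argument "deltas" is one flat list of numbers, 7 for each row, row after row: the turn, a rotation vector about the tool's x, y, z in degrees, then the shift along the tool's x, y, z in m, then the closure, from -1 (fully open) to 1 (shut). In form: [wx, wy, wz, dx, dy, dz, claw, wx, wy, wz, dx, dy, dz, claw, ...]. A call has 1 to 12 rows; each row shifts and turns the commanded pose from where the row before left it, along the tool's axes as they then stand; what a row does not reach is not made up. A row lasts 1/8 s, in which the tool goes at most 62.5 mm and 10.7 degrees, less where a joint would pass 70% of its speed; a pose out of reach is approached as far as the arm can. A call with a gripper value outside its range is refused whole. The fingers move at their own pace and stop on an object; the grip force is fixed at half the most. Time passes only in rows, so rows that do not move let the fingers close. It gives the time, the measured TCP pose, the force, the opening and the grip force at its end, in the units of the state.
- ctrl.read_state(): the state, without advancing time (a new reading comes with each control period).
- ctrl.get_image(name): name is "scene" or "top" or "wrist"; returns the picture (400x640x3 uint8, red, green, blue); there is no depth.
- ctrl.calibration(name): a dict with "mtx" (3x3 intrinsics, pixels), "R" (3x3) and "t" (3): a world point X has camera coordinates R X + t. Camera axes: x right, y down, z forward; pixel columns grow to the right and rows downward; lengths in mm; the calibration is good to about 2 mm. The wrist camera is an equidistant fisheye: a pixel r from the principal point sees the ray r / f radians off the axis. A picture is of the moment at which its call begins: read the wrist's pose just before it. calibration takes no time and is no camera call; for the wrist camera it gives the pose at the moment of the call.
- ctrl.finish_job(): hands the job in; it is judged then, once.
The state is a dict: "clock": time; "qpos": joint angles; "qd": joint speeds; "tau": joint torques, N m; "eef_pos": TCP position; "tool_rot": TCP orientation; "force": force on the tool from outside, world axes, zero at the start; "torque": the same for the moment, N m; "width": finger opening in mm; "gripper_force": force on a finger pad.
Only numpy, scipy, OpenCV 4.12 (cv2) and the standard library are available. Lean on these libraries where they do the work, as an engineer would, in place of code of your own. Each camera call takes 0.05 s, during which the arm holds its last target. There are 200 camera calls.

TASK

Run the small coffee grinder on the desk: put its loose lid on with the lugs through the two notches until the lid sits fully down, then twist it clockwise (seen from above) half-way, to the round pip on the rim, where the grinder runs. The twist works against a return spring, so finish while still gripping the lid and holding it at the half-way mark; never let it go on into the lock at the end of the turn, and leave the other things on the desk where they are.

Things in the scene. Friction and masses are not known exactly. Their poses are not given: they have to be found in the camera images.
- lid: Loose round grey lid, 80 mm across, 59 mm tall, 0.12 kg, lying rib up. Origin: centre of underside, z up. Going up: pilot cone (42 mm across at z 0, 54 at z 8 mm), neck 54 mm across to z 22, flat cap z 22 to 32, grip rib above. Two lugs (9 mm wide, z 8 to 14 mm) stick out of the neck to radius 33.5 mm at +x and -x, below the rib's ends. Same turned half round.
- grinder: White round grinder, 100 mm across, 85 mm tall, fixed; yaw varies. Origin: centre of underside, z up. The lid goes in with its rib along the grinder's x axis, either way round. Fully down, the cap lies on the flange, the lid's origin 63 mm above this origin, lugs just below the flange; only then it turns, clockwise seen from above (yaw decreasing).
- mouth (a point): Centre of the top of the steel flange in the grinder's open top, 85 mm above the desk; axes as the grinder's. Flange 6 mm thick, bore 58 mm (2 mm play round the lid's neck), with a notch at its +x and at its -x side, about 14 mm wide at the bore, wider outwards, reaching radius 38 mm (2.5 mm play each side of a lug).
- drive_ring (a joint): Sprung ring in the grinder, pushed round by the lid's lugs: rad, 0 at rest, grows with the lid's clockwise turn. Play makes it lag the lid's turn by about 0.08 rad (0 to 0.16), so the half-way pip is near 0.62. End stop 1.32. Return spring: 0.024 N m at rest plus 0.06 N m per rad.
- clip_box: Bystander: clear box of paper clips, 46x62x20 mm, beyond the grinder. Origin: centre of its underside.
- sticky_pad: Bystander: pad of sticky notes, 50x51x43 mm, left of the grinder. Origin: centre of its underside.
- staples_box: Bystander: small cardboard box, 34x56x14 mm, on the robot's side. Origin: centre of its underside.
- glue_stick: Bystander: glue stick lying on its side, 26x97x26 mm, on the robot's side. Origin: centre of its underside.
- rib (a point): Middle of the lid's straight upright grip rib, 45 mm above the lid's origin. The rib is 58 mm long along the lid's x axis, 14 mm thick along y, and stands 27 mm above the cap (z 32 to 59 mm over the lid's origin). Grip it from above across its thickness; axes as the lid's.
- pip (a point): Raised round pip on the grinder's rim, half-way mark, 46 mm from the axis, 0.7 rad clockwise of the +x notch (another across the rim): the rib's end points at it when the grinder runs. Other raised marks: one line at each notch (turn 0), two lines at 1.4 rad (locked). A spring plunger makes the turn firmer and clicks between 1.1 and 1.4 rad.
Mind the look-alikes: they are no part of the job. Leave any purple look-alike of the lid alone.

How it is judged (in metres and radians):
On the way, in this order (a step that is already met when the one before it is completed fails the run):
1. the lid sits fully down in the grinder's mouth, lugs through the notches, not yet twisted half-way (z of lid in the frame of grinder below 0.067 m and horizontal distance between lid and grinder below 0.005 m and value of joint drive_ring below 0.4 rad), for 0.1 s.
2. the lid is twisted clockwise half-way against the spring, in the fingers (angle between the x axis of lid and the x axis of grinder, either way round between 0.5 and 0.9 rad and value of joint drive_ring above 0.33 rad and contact force between the fingers and lid above 1 N), for 0.5 s.
At the end, for the whole second after the job is handed in: The lid is down in the grinder (within 4 mm of fully seated, 5 mm of centre, level within 0.08 rad), turned clockwise 0.7 rad from the notches within 0.2 rad with the drive ring pushed along (over 0.33 rad), still, and the fingers still grip it (over 1 N) (all of step 2 and z of lid in the frame of grinder below 0.067 m and horizontal distance between lid and grinder below 0.005 m and angle between lid's own z axis and vertical below 0.08 rad and angular speed of lid below 0.1 rad/s); the arm keeps its last pose, push and grip.
It fails at once if the lid was twisted on into the lock (value of joint drive_ring above 1 rad).
It fails at once if another thing on the desk was moved by more than 3 cm (distance of any of clip_box, sticky_pad, staples_box, glue_stick from where it was at the start of the episode above 0.03 m).
It also fails if it takes over 42 s, if anything falls off the work surface, if the arm or the gripper's body presses on something with over 40 N, if the wrist force passes 120 N, or if a joint passes its speed limit or range.

## Working session

There is one attempt and no reset: what is moved stays moved. The work goes in short steps, Python scripts to look and compute and a tool call to move; the robot and the scene stay as the last step left them, time stands still between calls to the robot, and variables do not carry over. Pictures are saved under pics/ and viewed, at most 10 in all, crops included, and the job is handed in when it is done.

Besides the shell and the picture viewer there is one more tool, called after "Call:" in YAML: its name, and indented under it one key for each argument. carry_out: Moves the arm, as the interface text tells. Its arguments: {"type":"object","properties":{"deltas":{"type":"array"}},"required":["deltas"]}

```bash
mkdir -p pics; python3 - <<'E'
from cell import ctrl
import cv2,numpy as np
s=ctrl.read_state();print({k:np.round(v,3).tolist() for k,v in s.items()},ctrl.grip_depth)
ims=[]
for n in["scene","top"]:
    im=ctrl.get_image(n);cv2.imwrite(f"pics/{n}0.png",im[...,::-1]);c=ctrl.calibration(n);print(n,np.round(c["mtx"],1).tolist(),np.round(c["R"],3).tolist(),np.round(c["t"],1).tolist())
E
```

```text
{'clock': 0.0, 'qpos': [-1.225, 0.629, 0.038, 1.518, -0.027, 0.996, -0.02], 'qd': [0.001, 0.001, -0.002, 0.0, 0.0, -0.001, 0.0], 'tau': [-0.001, -56.339, 1.226, -19.344, 0.011, 0.01, 0.0], 'eef_pos': [259.881, 595.097, 230.366], 'tool_rot': [-3.14, 0.0, 2.73], 'force': [0.117, 0.409, 0.047], 'torque': [-0.042, 0.078, -0.012], 'gripper_force': 0.0, 'width': 85.323} 18.700000000000003
scene [[398.6, 0.0, 313.1], [0.0, 398.6, 203.6], [0.0, 0.0, 1.0]] [[-0.719, 0.695, -0.016], [0.535, 0.539, -0.651], [-0.444, -0.476, -0.759]] [279.3, -255.2, 1489.5]
top [[397.7, 0.0, 314.1], [0.0, 397.7, 200.3], [0.0, 0.0, 1.0]] [[-0.065, -0.998, 0.003], [-0.977, 0.063, -0.203], [0.203, -0.016, -0.979]] [119.0, 450.7, 1041.5]
```

View pics/top0.png

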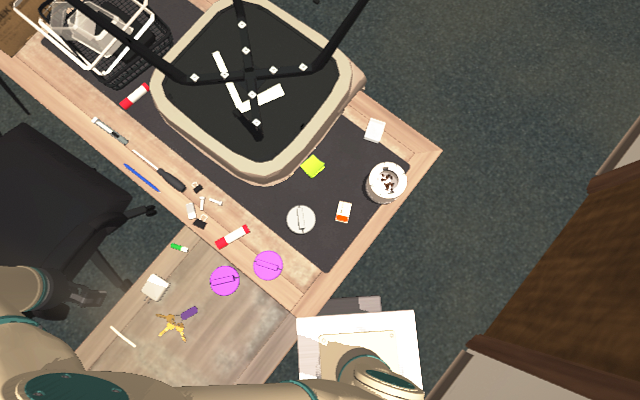

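View pics/scene0.png

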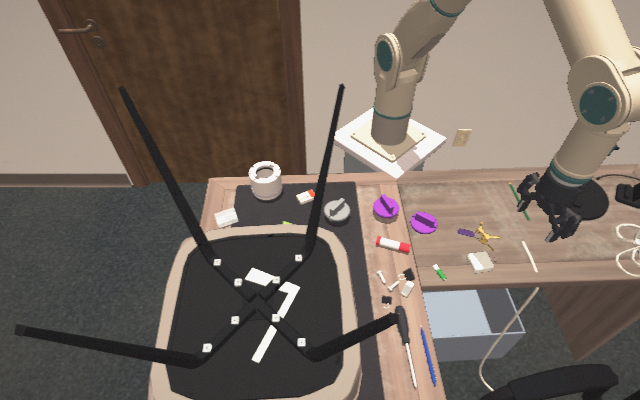

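Candidates for the lid (top view): grey disc with rib at (301,220), purple discs at (224,281) and (268,265). Only the grey one fits; the purple ones are the look-alikes. The white grinder with its open top is at (387,182). An upended stool with its legs in the air stands close by, so I'll measure its legs too.

```bash
cat > h.py <<'E'
import numpy as np,cv2
from cell import ctrl
C={n:ctrl.calibration(n) for n in("scene","top")}
def ray(c,p,fish=False):
    K=c["mtx"];x=(p[0]-K[0,2])/K[0,0];y=(p[1]-K[1,2])/K[1,1]
    if fish:
        r=np.hypot(x,y);d=np.array([x/r*np.sin(r),y/r*np.sin(r),np.cos(r)]) if r>1e-9 else np.array([0,0,1.])
    else: d=np.array([x,y,1.])
    R=np.array(c["R"]);o=-R.T@np.array(c["t"]);d=R.T@d;return o,d/np.linalg.norm(d)
def tri(rs):
    A=sum(np.eye(3)-np.outer(d,d) for o,d in rs);b=sum((np.eye(3)-np.outer(d,d))@o for o,d in rs)
    X=np.linalg.solve(A,b);return X,[np.linalg.norm(np.cross(X-o,d)) for o,d in rs]
def plane(r,z): o,d=r;return o+d*(z-o[2])/d[2]
E
python3 - <<'E'
from h import *
P={"leg1base":((256,122),(298,258)),"leg1tip":((257,138),(341,88)),"leg2base":((303,67),(217,262)),"lid":((301,219),(338,210)),"grinder top":((387,182),(266,173)),"pur":((268,265),(386,207)),"pur2":((224,281),(424,222))}
for k,(a,b) in P.items(): X,e=tri([ray(C["top"],a),ray(C["scene"],b)]);print(k,X.round(0),np.round(e,1))
t=cv2.imread("pics/top0.png")[145:265,250:430];s=cv2.imread("pics/scene0.png")[150:240,230:365]
t=cv2.resize(t,(720,480),interpolation=2)[:,:];cv2.imwrite("pics/crop1.png",t)
s=cv2.resize(s,(780,520),interpolation=2);cv2.imwrite("pics/crop2.png",s)
E
```

```text
leg1base [659. 229. 132.] [0.1 0.1]
leg1tip [471. 181. 506.] [1.5 1.5]
leg2base [809.  97. 131.] [0.1 0.1]
lid [411. 130.  24.] [2.2 2.2]
grinder top [ 490. -110.   70.] [0.2 0.2]
pur [292. 226.  19.] [0.4 0.4]
pur2 [258. 345.  20.] [0.5 0.5]
```

View pics/crop1.png

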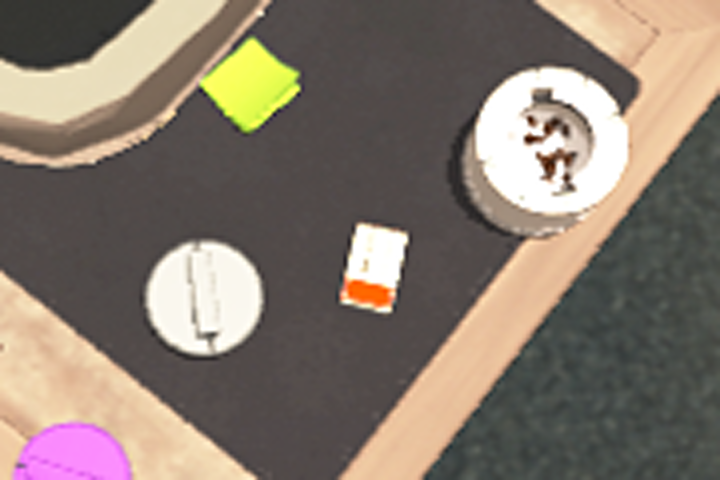

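The crop confirms it: the grey lid is at crop (205,298), with its rib running from (197,245) to (210,350). The grinder's bore is at (555,140), with one notch at (543,97) and the other near (567,187).

```bash
cat >> h.py <<'E'
from scipy.spatial.transform import Rotation as Ro
def pose():
    s=ctrl.read_state();return np.array(s["eef_pos"]),Ro.from_euler("xyz",s["tool_rot"])
def delta(target,yaw):
    p,R=pose();w=(R.inv()*Ro.from_euler("xyz",[np.pi,0,yaw])).as_rotvec(degrees=True);print("turn",w.round(1),"shift tool mm",R.inv().apply(np.array(target)-p).round(1), "q",np.round(ctrl.read_state()["qpos"],2))
E
python3 - <<'E'
from h import *
T=C["top"]
f=lambda x,y,z:plane(ray(T,(250+x/4,145+y/4)),z)
a,b=f(197,245,45),f(210,350,45);d=a-b;print("rib",a.round(),b.round(),"yaw",np.arctan2(d[1],d[0]),np.linalg.norm(d))
a,b=f(543,97,85),f(567,187,85);d=a-b;print("notch",a.round(),b.round(),"yaw",np.arctan2(d[1],d[0]),np.linalg.norm(d))
print(plane(ray(T,(250+205/4,145+298/4)),32).round(),f(553,140,85).round())
p,R=pose();c=ctrl.calibration("wrist");Rc=np.array(c["R"]);o=-Rc.T@c["t"];print("cam in tool",R.inv().apply(o-p).round(),R.inv().apply(Rc.T).round(2).tolist(),(Rc@R.as_matrix()).round(2).tolist(),c["mtx"])
delta((411,130,190),np.pi)
delta((260,350,190),np.pi)
E
```

```text
rib [444. 131.  45.] [372. 126.  45.] yaw 0.06297490929438469 72.54758830269976
notch [ 522. -107.   85.] [ 459. -117.   85.] yaw 0.15142302170546992 63.33668649569369
[409. 128.  32.] [ 492. -111.   85.]
cam in tool [  82.   -0. -142.] [[-0.02, 0.96, -0.29], [-0.99, 0.02, 0.13], [0.13, 0.29, 0.95]] [[-0.0, 1.0, -0.0], [-0.95, -0.0, -0.32], [-0.32, 0.0, 0.95]] [[309.70691629   0.         315.53547665]
 [  0.         309.70691629 199.04685696]
 [  0.           0.           1.        ]]
turn [ -0.1  -0.  -23.6] shift tool mm [-324.6 -365.8   41.1] q [-1.22  0.63  0.04  1.52 -0.03  1.   -0.02]
turn [ -0.1  -0.  -23.6] shift tool mm [ -98.2 -224.6   40.9] q [-1.22  0.63  0.04  1.52 -0.03  1.   -0.02]
```

Call:
carry_out:
  deltas: [0, 0, 0, -0.004, -0.034, 0.007, -1, 0, 0, 0, -0.004, -0.034, 0.007, -1, 0, 0, 0, -0.004, -0.034, 0.007, -1, 0, 0, 0, -0.004, -0.034, 0.007, -1, 0, 0, 0, -0.004, -0.034, 0.007, -1, 0, 0, 0, -0.004, -0.034, 0.007, -1]

```text
clock: 0.85
eef_pos: [200.0, 397.8, 189.0]
tool_rot: [-3.141, -0.0, 2.73]
force: [-0.4, 0.1, 0.8]
width: 85.4
gripper_force: 0.0
```

Call:
carry_out:
  deltas: [0, 0, 0, -0.03, -0.0165, 0, -1, 0, 0, 0, -0.03, -0.0165, 0, -1, 0, 0, 0, -0.03, -0.0165, 0, -1, 0, 0, 0, -0.03, -0.0165, 0, -1, 0, 0, 0, -0.03, -0.0165, 0, -1, 0, 0, 0, -0.03, -0.0165, 0, -1, 0, 0, 0, -0.03, -0.0165, 0, -1, 0, 0, 0, -0.03, -0.0165, 0, -1]

```text
clock: 1.85
eef_pos: [368.1, 181.1, 189.2]
tool_rot: [-3.141, -0.0, 2.73]
force: [0.4, -0.3, -0.1]
width: 85.5
gripper_force: 0.0
```

Call:
carry_out:
  deltas: [0, 0, 0, -0.028, -0.017, 0, -1, 0, 0, 0, -0.028, -0.017, 0, -1, 0, 0, -9, 0, 0, 0, -1, 0, 0, -9, 0, 0, 0, -1, 0, 0, -9, 0, 0, 0, -1, 0, 0, 0, 0, 0, 0, -1]

```text
clock: 2.6
eef_pos: [405.2, 128.4, 189.2]
tool_rot: [3.141, -0.0, -3.084]
force: [-0.6, -0.1, 0.1]
width: 85.5
gripper_force: 0.0
```

```bash
python3 - <<'E'
from h import *
import pickle
p,R=pose();print(p,R.as_euler("xyz"),ctrl.read_state()["force"],ctrl.read_state()["clock"])
c=ctrl.calibration("wrist");im=ctrl.get_image("wrist");cv2.imwrite("pics/w1.png",im[...,::-1]);pickle.dump(c,open("w1.pkl","wb"))
delta((409,128,100),0.063+np.pi)
E
```

```text
[405.19457918 128.39334243 189.18205001] [ 3.14134209e+00 -4.49959857e-04 -3.08405195e+00] [-0.57053141 -0.07266571  0.13427492] 2.6
turn [ 0.  -0.  -0.4] shift tool mm [-3.8 -0.6 89.2] q [-0.3   0.38 -0.1   2.16  0.06  0.6   1.19]
```

View pics/w1.png

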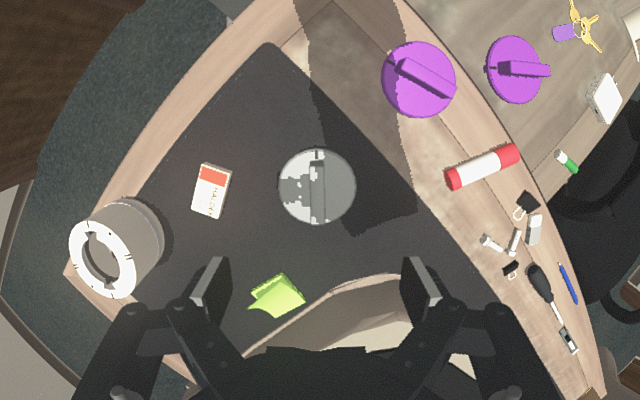

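The wrist view shows the lid at (317,186) with its rib vertical in the image, the grinder at (115,247), and the staples box at (211,190). Next I'll fit the disc in both views and enlarge the rib.

```bash
cat >> h.py <<'E'
def disc(im,box,lo,hi=256):
    x0,y0,x1,y1=box;g=im[y0:y1,x0:x1].astype(int);m=((g.min(2)>lo)).astype(np.uint8)
    n,l,st,ce=cv2.connectedComponentsWithStats(m);k=1+np.argmax(st[1:,4])
    ct=max(cv2.findContours((l==k).astype(np.uint8),cv2.RETR_EXTERNAL,cv2.CHAIN_APPROX_NONE)[0],key=cv2.contourArea)
    ct=cv2.convexHull(ct);(cx,cy),ax,an=cv2.fitEllipse(ct);return (cx+x0,cy+y0),ax
E
python3 - <<'E'
from h import *
import pickle
c=pickle.load(open("w1.pkl","rb"));w=cv2.imread("pics/w1.png");t=cv2.imread("pics/top0.png");s=cv2.imread("pics/scene0.png")
for lo in(75,90):
  cw,aw=disc(w,(270,140,365,232),lo);ct,at=disc(t,(280,200,322,240),lo)
  X,e=tri([ray(C["top"],ct),ray(c,cw,True)]);print(lo,cw,aw,ct,at,X.round(1),np.round(e,1),plane(ray(c,cw,True),32).round(1),plane(ray(C["top"],ct),32).round(1))
cv2.imwrite("pics/crop3.png",np.hstack([cv2.resize(w[140:232,270:365],(380,368),interpolation=2),cv2.resize(w[180:320,60:180][0:115],(384,368),interpolation=2)]))
E
```

```text
75 (302.9326400756836, 189.86177825927734) (104.46817016601562, 119.26110076904297) (300.5343418121338, 218.82987022399902) (29.47417449951172, 29.91840934753418) [401.5 123.   80.2] [6. 6.] [414.3 116.1  32. ] [411.1 129.7  32. ]
90 (316.49538803100586, 186.25238037109375) (76.66900634765625, 78.1396484375) (300.56556701660156, 218.9070281982422) (29.099994659423828, 29.6868953704834) [412.4 129.8  23. ] [0.1 0.1] [409.7 129.5  32. ] [410.9 129.6  32. ]
```

View pics/crop3.png

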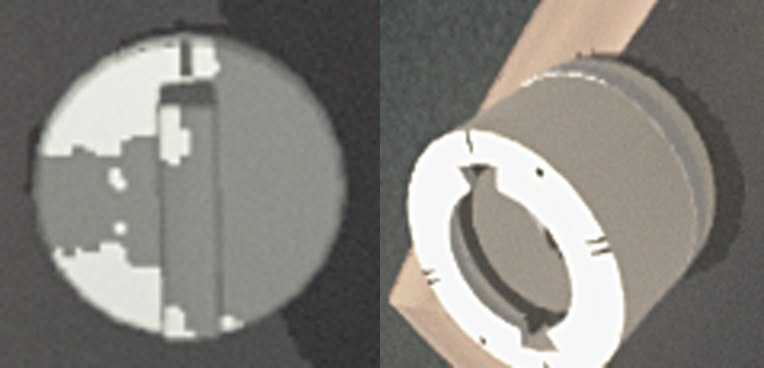

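```bash
python3 - <<'E'
from h import *
import pickle
c=pickle.load(open("w1.pkl","rb"))
f=lambda x,y,z:plane(ray(c,(270+x/4,140+y/4),True),z)
a,b=f(188,102,59),f(191.5,333,59);d=b-a;print(a,b,np.linalg.norm(d),np.arctan2(d[1],d[0]),(a+b)/2, "thick",np.linalg.norm(f(160,200,59)-f(218,200,59)))
g=lambda x,y,z=85:plane(ray(c,(60+x-380 if 0 else 60+(x-380)*120/384,180+y*115/368),True),z)
a,b=g(479,172),g(536,335);d=a-b;print("notches",a.round(1),b.round(1),np.linalg.norm(d),np.arctan2(d[1],d[0]),(a+b)/2)
for p in[(540,172),(483,341)]:print("pip",g(*p).round(1))
for p in[(470,142),(597,246),(432,276)]:print("lines",g(*p).round(1))
delta((411,129.5,100),np.pi+0.07)
E
```

```text
[382.47893924 128.30276667  59.        ] [438.40062637 132.43001588  59.        ] 56.073784227250684 0.07367052114676322 [410.43978281 130.36639127  59.        ] thick 13.298681595827002
notches [ 458.8 -111.2   85. ] [ 523.  -103.5   85. ] 64.72920184655655 -3.0225486680816753 [ 490.89461987 -107.3866297    85.        ]
pip [455.6 -82.4  85. ]
pip [ 531.6 -133.3   85. ]
lines [ 447.9 -112.5   85. ]
lines [480.5 -64.3  85. ]
lines [ 506.1 -151.4   85. ]
turn [ 0.  -0.  -0.8] shift tool mm [-5.9  0.8 89.2] q [-0.3   0.38 -0.1   2.16  0.06  0.6   1.19]
```

Call:
carry_out:
  deltas: [0, 0, -0.8, -0.003, 0, 0.03, -1, 0, 0, 0, -0.003, 0, 0.03, -1, 0, 0, 0, 0, 0, 0.02, -1, 0, 0, 0, 0, 0, 0, -1]

```text
clock: 3.15
eef_pos: [410.2, 128.6, 108.2]
tool_rot: [-3.14, -0.003, -3.07]
force: [0.0, -0.3, 1.1]
width: 85.1
gripper_force: 0.0
```

```bash
python3 - <<'E'
from h import *
import pickle
c=ctrl.calibration("wrist");im=ctrl.get_image("wrist");cv2.imwrite("pics/w2.png",im[...,::-1]);pickle.dump(c,open("w2.pkl","wb"))
cv2.imwrite("pics/crop4.png",cv2.resize(im[100:300,220:420,::-1],(600,600),interpolation=2))
delta((410.7,130,36),np.pi+0.073)
K=c["mtx"]
for z in(32,59):
  v=c["R"]@np.array([410.7,130,z])+c["t"];th=np.arctan2(np.hypot(v[0],v[1]),v[2]);u=v[:2]/np.hypot(v[0],v[1])*th*K[0,0]+[K[0,2],K[1,2]];print(z,u, (u-[220,100])*3)
E
```

```text
turn [-0.  -0.1 -0.1] shift tool mm [ 0.   1.2 73.1] q [-0.32  0.54 -0.07  2.22  0.1   0.38  1.17]
32 [317.64848908 211.41488128] [292.94546725 334.24464384]
59 [317.86383509 225.65437256] [293.59150526 376.96311769]
```

View pics/crop4.png

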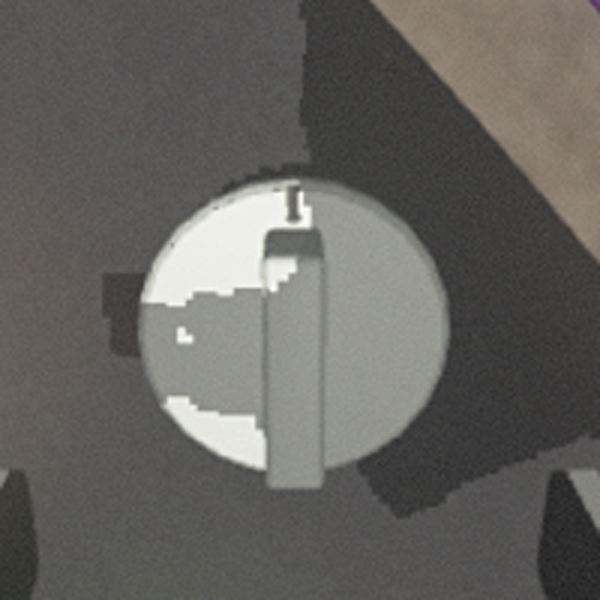

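The rib top runs from crop (295,255) to (296,489), and its centre matches the prediction of (294,377). I'll triangulate its height from the two wrist positions.

```bash
python3 - <<'E'
from h import *
import pickle
a,b=[pickle.load(open(f"w{i}.pkl","rb")) for i in(1,2)]
E=[]
for p,q in[((188,102),(295,256)),((191.5,333),(296,488))]:
  X,e=tri([ray(a,(270+p[0]/4,140+p[1]/4),True),ray(b,(220+q[0]/3,100+q[1]/3),True)]);print(X.round(1),np.round(e,1));E.append(X)
d=E[1]-E[0];m=(E[0]+E[1])/2;yaw=np.arctan2(d[1],d[0]);print(m,np.linalg.norm(d),yaw);delta((m[0],m[1],36),np.pi+yaw)
E
```

```text
[381.9 128.2  61.6] [0.1 0.1]
[435.9 132.3  64.9] [0.1 0.1]
[408.9077401  130.26056998  63.22061036] 54.21832816593948 0.07605233701860031
turn [-0.  -0.1 -0.2] shift tool mm [ 1.8  1.6 73.1] q [-0.32  0.54 -0.07  2.22  0.1   0.38  1.17]
```

Measured rib top is 63 mm against 59 mm given, and the length is 54–56 mm against 58 mm, so they are consistent. Now I descend and grip.

Call:
carry_out:
  deltas: [0, 0, -0.1, 0, 0.0015, 0.018, -1, 0, 0, 0, 0, 0, 0.018, -1, 0, 0, 0, 0, 0, 0.018, -1, 0, 0, 0, 0, 0, 0.018, -1, 0, 0, 0, 0, 0, 0, -1, 0, 0, 0, 0, 0, 0, 1, 0, 0, 0, 0, 0, 0, 1, 0, 0, 0, 0, 0, 0, 1, 0, 0, 0, 0, 0, 0, 1, 0, 0, 0, 0, 0, 0, 1, 0, 0, 0, 0, 0, 0, 1]

```text
clock: 4.58
eef_pos: [409.5, 128.6, 44.6]
tool_rot: [-3.136, -0.006, -3.066]
force: [-0.2, 0.7, 4.3]
width: 12.2
gripper_force: 62.4
```

```bash
python3 - <<'E'
from h import *
delta((410.2,130,37),np.pi+0.075);s=ctrl.read_state();print(s["force"],s["torque"],s["gripper_force"])
E
```

```text
turn [-0.3 -0.3  0. ] shift tool mm [-0.8  1.4  7.6] q [-0.28  0.69 -0.14  2.25  0.41  0.23  0.87]
[-0.24448512  0.74238296  4.34549849] [ 0.0593558   0.13345987 -0.0013228 ] 62.399468421936035
```

The arm reached its q6 limit at z 44.6, so the grip is on the upper 14 mm of the rib, at 62 N. I'll lift, then check that the lid came along and look at the grinder from a standoff.

Call:
carry_out:
  deltas: [0, 0, 0, 0, 0, -0.01, 1, 0, 0, 0, 0, 0, -0.024, 1, 0, 0, 0, 0, 0, -0.024, 1, 0, 0, 0, 0, 0, -0.024, 1, 0, 0, 0, 0, 0, -0.024, 1, 0, 0, 0, 0, 0, -0.024, 1, 0, 0, 0, -0.013, -0.0285, 0, 1, 0, 0, 0, -0.013, -0.0285, 0, 1, 0, 0, 0, -0.013, -0.0285, 0, 1, 0, 0, 0, -0.013, -0.0285, 0, 1, 0, 0, 0, 0, 0, 0, 1, 0, 0, 0, 0, 0, 0, 1]

```text
clock: 6.08
eef_pos: [469.8, 19.8, 174.8]
tool_rot: [-3.136, -0.007, -3.066]
force: [-0.5, -0.3, -1.6]
width: 12.4
gripper_force: 61.6
```

```bash
python3 - <<'E'
from h import *
import pickle
delta((493,-108,175),np.pi+0.115)
c=ctrl.calibration("wrist");im=ctrl.get_image("wrist");cv2.imwrite("pics/w3.png",im[...,::-1]);pickle.dump(c,open("w3.pkl","wb"))
t=ctrl.get_image("top");cv2.imwrite("pics/top3.png",t[...,::-1])
K=c["mtx"];v=c["R"]@np.array([493,-108,85])+c["t"];th=np.arctan2(np.hypot(v[0],v[1]),v[2]);u=(v[:2]/np.hypot(v[0],v[1])*th*K[0,0]+[K[0,2],K[1,2]]).astype(int);print(u)
x,y=max(u[0]-60,0),max(u[1]-75,0)
a=cv2.resize(im[y:y+150,x:x+120,::-1],(480,600),interpolation=2)
b=cv2.resize(im[100:300,250:370,::-1],(320,533),interpolation=2);b=cv2.copyMakeBorder(b,0,67,0,0,0)
print(x,y);cv2.imwrite("pics/crop5.png",np.hstack([a,b]))
E
```

```text
turn [-0.3 -0.4 -2.3] shift tool mm [ -13.4 -129.2    0.4] q [ 0.14  0.48 -0.35  2.05  0.27  0.66  1.26]
[168 218]
108 143
```

View pics/crop5.png

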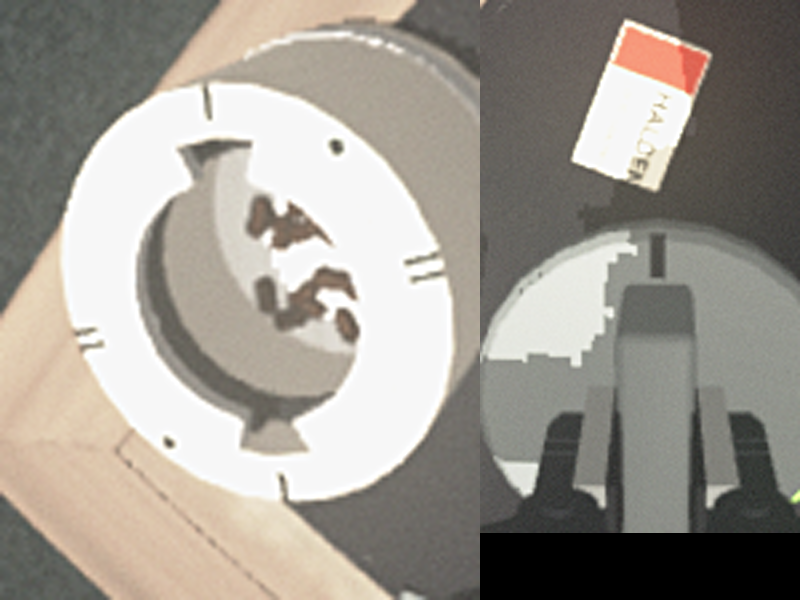

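The grinder is clear in the left crop: notch lines at (208,101) and (283,487), pips at (336,146) and (169,441), lock lines at (424,268) and (90,337). In the right crop the lid hangs straight in the fingers, with the near end of the rib at (656,335).

```bash
python3 - <<'E'
from h import *
import pickle
a,c=[pickle.load(open(f"w{i}.pkl","rb")) for i in(1,3)]
rg=lambda x,y:ray(c,(108+x/4,143+y/4),True)
r1=lambda x,y:ray(a,(60+(x-380)*120/384,180+y*115/368),True)
for p,q in[((208,101),(470,142)),((336,146),(540,172)),((169,441),(483,341)),((424,268),(597,246)),((90,337),(432,276))]:
  X,e=tri([rg(*p),r1(*q)]);print("tri",X.round(1),np.round(e,1))
for z in(84,86):
  for p,q,o in[((208,101),(283,487),0),((169,441),(336,146),.7),((424,268),(90,337),1.4),((214,150),(274,447),0)]:
    A,B=plane(rg(*p),z),plane(rg(*q),z);d=B-A;y=np.arctan2(d[1],d[0])+o;print(z,((A+B)/2).round(1),"L",np.linalg.norm(d).round(1),"yaw",((y+1.57)%np.pi-1.57).round(3))
# bore/rim ellipse in top view
m,ax=disc(cv2.imread("pics/top0.png"),(362,155,412,196),215);print("top rim",m,ax,plane(ray(C["top"],m),85))
A=plane(ray(c,(250+176/2.667,100+335/2.667),True),174.8-44.6+59);print("rib near end",A,pose()[0])
delta((493,-108,175),np.pi+0.115)
E
```

```text
tri [ 448.2 -113.5   84.1] [0.2 0.2]
tri [456.4 -83.8  83.4] [0.1 0.1]
tri [ 530.8 -132.7   85.6] [0.3 0.3]
tri [481.  -64.7  84.4] [0.1 0.1]
tri [ 506.4 -152.1   84.4] [0.2 0.2]
84 [ 493.8 -108.7   84. ] L 92.0 yaw 0.107
84 [ 493.8 -108.7   84. ] L 90.6 yaw 0.112
84 [ 493.9 -108.6   84. ] L 91.3 yaw 0.108
84 [ 493.9 -108.8   84. ] L 70.7 yaw 0.114
86 [ 492.9 -107.7   86. ] L 91.3 yaw 0.107
86 [ 492.9 -107.7   86. ] L 89.8 yaw 0.112
86 [ 493.  -107.6   86. ] L 90.5 yaw 0.108
86 [ 493.  -107.8   86. ] L 70.1 yaw 0.114
top rim (387.6930618286133, 179.86080360412598) (35.4302864074707, 38.010589599609375) [ 492.34311728 -109.31684941   85.        ]
rib near end [443.04920917  17.94623338 189.2       ] [469.90780786  20.42978335 174.86741646]
turn [-0.3 -0.4 -2.2] shift tool mm [ -13.1 -129.8    0.5] q [ 0.14  0.48 -0.35  2.05  0.27  0.66  1.26]
```

Call:
carry_out:
  deltas: [0, 0, 0, -0.0025, -0.026, 0, 1, 0, 0, 0, -0.0025, -0.026, 0, 1, 0, 0, 0, -0.0025, -0.026, 0, 1, 0, 0, 0, -0.0025, -0.026, 0, 1, 0, 0, -1, -0.0023, -0.026, 0, 1, 0, 0, -1, 0, 0, 0, 1, 0, 0, 0, 0, 0, 0, 1, 0, 0, 0, 0, 0, 0, 1]

```text
clock: 7.18
eef_pos: [492.5, -107.7, 175.5]
tool_rot: [-3.137, -0.006, -3.029]
force: [0.0, -0.3, -1.4]
width: 12.4
gripper_force: 61.6
```

```bash
python3 - <<'E'
from h import *
delta((492.2,-108.3,142),np.pi+0.11);print(pose()[0],ctrl.read_state()["force"],ctrl.read_state()["torque"])
E
```

```text
turn [-0.3 -0.4  0.2] shift tool mm [ 0.2 -0.4 33.5] q [ 0.4   0.52 -0.36  1.97  0.28  0.71  1.55]
[ 492.50963417 -107.70777318  175.47860004] [ 0.01380223 -0.32049527 -1.38403161] [ 0.04934736 -0.015461   -0.04453092]
```

Call:
carry_out:
  deltas: [0, 0, 0, 0, -0.0005, 0.017, 1, 0, 0, 0, 0, 0, 0.016, 1, 0, 0, 0, 0, 0, 0.01, 1, 0, 0, 0, 0, 0, 0.008, 1, 0, 0, 0, 0, 0, 0.004, 1, 0, 0, 0, 0, 0, 0, 1, 0, 0, 0, 0, 0, 0, 1]

```text
clock: 8.05
eef_pos: [492.7, -110.1, 120.8]
tool_rot: [-3.136, -0.005, -3.031]
force: [-0.3, -0.3, -1.3]
width: 12.5
gripper_force: 61.6
```

```bash
python3 - <<'E'
from h import *
for i in range(4):
  c=ctrl.get_image("wrist");print(pose()[0].round(2),np.round(ctrl.read_state()["force"],2),np.round(ctrl.read_state()["torque"],3))
cv2.imwrite("pics/w4.png",c[...,::-1]);cv2.imwrite("pics/crop6.png",cv2.resize(c[100:300,220:420,::-1],(600,600),interpolation=2))
delta((492.2,-108.3,107),np.pi+0.11)
E
```

```text
[ 492.68 -110.13  120.76] [ 0.25 -0.01 -1.59] [-0.022 -0.025 -0.008]
[ 492.67 -110.15  120.76] [-0.61 -0.4  -1.62] [-0.074 -0.045 -0.011]
[ 492.6  -110.16  120.71] [ 0.11  0.18 -1.78] [-0.08  -0.018 -0.026]
[ 492.56 -110.17  120.66] [ 0.23  0.39 -1.33] [ 0.044 -0.024  0.046]
turn [-0.3 -0.3  0. ] shift tool mm [ 0.1  2.  13.6] q [ 0.37  0.61 -0.31  2.01  0.34  0.57  1.51]
```

View pics/crop6.png

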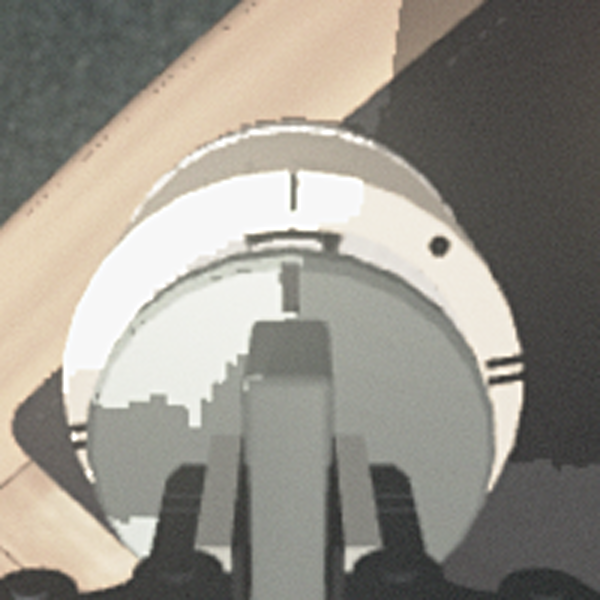

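The notch line is at crop (292,190), the lid's mark at (290,288) and the notch opening at (293,240). The lid sits about 1–2 mm to the left, which matches the 2 mm y error in the pose. I'll correct it and seat the lid.

Call:
carry_out:
  deltas: [0, 0, 0, 0, 0.0018, 0, 1, 0, 0, 0, 0, 0, 0.003, 1, 0, 0, 0, 0, 0, 0.003, 1, 0, 0, 0, 0, 0, 0.003, 1, 0, 0, 0, 0, 0, 0.003, 1, 0, 0, 0, 0, 0, 0, 1, 0, 0, 0, 0, 0, 0, 1]

```text
clock: 9.12
eef_pos: [492.1, -108.3, 108.4]
tool_rot: [-3.136, -0.006, -3.031]
force: [-0.5, -0.3, -1.4]
width: 12.1
gripper_force: 61.6
```

Free all the way. Now the last bit down, with a light press.

Call:
carry_out:
  deltas: [0, 0, 0, 0, 0, 0.001, 1, 0, 0, 0, 0, 0, 0.001, 1, 0, 0, 0, 0, 0, 0.001, 1, 0, 0, 0, 0, 0, 0, 1, 0, 0, 0, 0, 0, 0, 1]

```text
clock: 9.75
eef_pos: [492.2, -108.1, 107.4]
tool_rot: [-3.135, -0.005, -3.031]
force: [-5.0, 1.8, 19.7]
width: 11.9
gripper_force: 64.4
```

It is seated: contact came at TCP z 107.4, against 107.6 expected. I'll ease the press and twist clockwise.

Call:
carry_out:
  deltas: [0, 0, 0, 0, 0, -0.001, 1, 0, 0, 0, 0, 0, 0, 1, 0, 0, 5, 0, 0, 0, 1, 0, 0, 5, 0, 0, 0, 1, 0, 0, 5, 0, 0, 0, 1, 0, 0, 5, 0, 0, 0, 1, 0, 0, 0, 0, 0, 0, 1]

```text
clock: 10.62
eef_pos: [493.4, -108.7, 107.5]
tool_rot: [-3.134, -0.001, 2.903]
force: [-0.2, 0.3, 7.5]
width: 12.1
gripper_force: 62.7
```

Call:
carry_out:
  deltas: [0, 0, 5, 0, 0, 0, 1, 0, 0, 5, 0, 0, 0, 1, 0, 0, 5, 0, 0, 0, 1, 0, 0, 5, 0, 0, 0, 1, 0, 0, 0, 0, 0, 0, 1, 0, 0, 0, 0, 0, 0, 1]

```text
clock: 11.38
eef_pos: [493.3, -108.9, 107.5]
tool_rot: [-3.134, 0.002, 2.554]
force: [-0.2, -0.9, 7.9]
width: 12.4
gripper_force: 62.8
```

```bash
python3 - <<'E'
from h import *
import pickle
c=ctrl.calibration("wrist");w=ctrl.get_image("wrist");pickle.dump(c,open("w5.pkl","wb"))
s=ctrl.read_state();print(pose()[0].round(2),np.round(s["force"],2),np.round(s["torque"],3),s["tool_rot"])
cv2.imwrite("pics/crop7.png",cv2.resize(w[100:300,220:420,::-1],(600,600),interpolation=2))
E
```

```text
[ 493.31 -108.88  107.53] [-0.44  0.4   7.08] [-0.296  0.244  0.051] [-3.13410510e+00  1.51695292e-03  2.55396337e+00]
```

View pics/crop7.png

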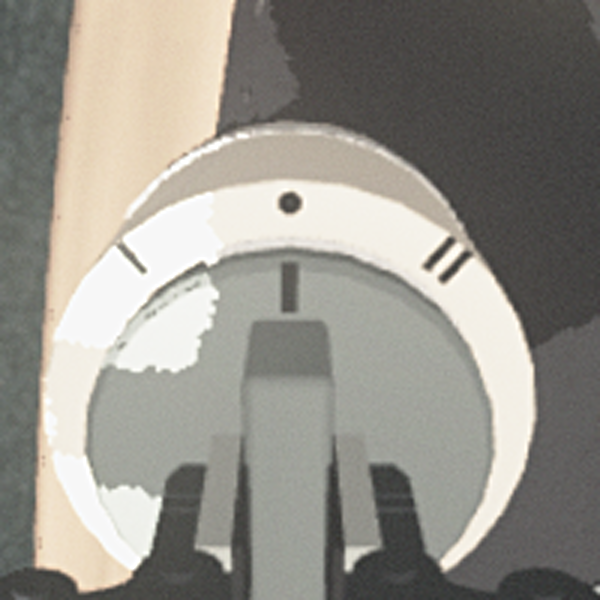

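The rib's mark at (289,288) points straight at the pip at (290,203), the lid is down, and the 0.05 N m spring torque shows the ring is being pushed. I'll hold briefly and hand in.

Call:
carry_out:
  deltas: [0, 0, 0, 0, 0, 0, 1, 0, 0, 0, 0, 0, 0, 1, 0, 0, 0, 0, 0, 0, 1, 0, 0, 0, 0, 0, 0, 1, 0, 0, 0, 0, 0, 0, 1, 0, 0, 0, 0, 0, 0, 1]

```text
clock: 12.18
eef_pos: [493.3, -108.9, 107.5]
tool_rot: [-3.134, 0.001, 2.554]
force: [0.1, -0.6, 7.4]
width: 12.1
gripper_force: 62.8
```

```bash
python3 -c "
from cell import ctrl
print(ctrl.finish_job())"
```

```text
the job is handed in; nothing more can be done
None
```

I seated the lid, twisted it about 0.70 rad clockwise so its rib points at the half-way pip, and handed the job in at about 12 s still gripping it at 63 N; the hand-in gave no verdict.

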